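# Cradle the roller and hold the wash-tank lid open

## Task

Get the roller ready to be loaded into the wash tank: lay the upright aluminium roller on its side in the V-cradle, resting in both saddles and roughly centred along them, and let go of it while the tank is still shut. Then raise the tank's lid, which falls shut by itself, and finish with the fingers still holding it steady at 60 degrees from shut; do not let go of it. Leave the other things on the bench where they are.

Things in the scene. Friction and masses are not known exactly. Their poses are not given: they have to be found in the camera images.
- roller: plain turned aluminium roller, a solid cylinder 36 mm in diameter and 120 mm long, about 0.33 kg, standing upright on the bench at the start; origin at the centre of its lower end face, its z axis along the cylinder (both ends alike). A tall fixed vise stands behind it at the middle of the back of the bench, from about 0.63 m ahead of the robot on; keep clear of it
- roller_mid (a point): centre of the roller, 60 mm along its z axis from the body's origin
- cradle: dark steel cradle screwed to the bench: a plate 80 x 130 x 8 mm (x, y, z) carrying two V saddles, each 14 mm long, centred 36 mm either side of the middle along its y axis, with a 58 mm gap between them; the saddle arms stand at 45 degrees, 55 mm apart at their tops, about 50 mm above the bench. Origin at the centre of its underside, z up; its y axis is the direction in which a part lies in the Vs
- cradle_seat (a point): where the roller's centre is when it lies seated and centred in both saddles: 50 mm above the bench, over the cradle's middle. Axes as the cradle's
- tank: bare sheet-steel wash tank fixed to the bench, 160 x 200 mm (x, y), its rim 93 mm above the bench; origin at the centre of its underside, z up, its front faces its own -x, the lid's hinge runs along its own y at the back (+x)
- tank_hinge (a point): middle of the lid's hinge axis, at (83, 0, 95) mm in the tank's frame; the axis runs along the tank's y
- lid_bar (a point): middle of the lid's pull bar: a dark round bar 12 mm thick, 110 mm long along the tank's y, joined at its two ends by round arms to the lid and standing clear in front of it with a free gap of about 42 mm between bar and lid edge. With the lid shut it is 212 mm in front of the hinge axis and 101 mm above the bench, with nothing under it. It moves with the lid
- lid (a joint): angle of the tank's lid (a flat steel plate 166 x 208 mm, about 0.35 kg) in rad: 0 shut, growing as its front edge swings up and back, up to 1.75; the hinge is free, so below about 1.5 the lid falls shut when let go. 60 degrees is 1.047
- spanner_tool: steel spanner, 40 x 216 x 8 mm, lying flat along its y; a bystander; origin under its centre
- red_file: file with a red handle, 26 x 239 x 27 mm, lying along its y; a bystander; origin under its centre
- shoe: iron horseshoe, 118 x 124 x 9 mm, lying flat; a bystander; origin under its centre
- outside_calipers: steel calipers, 117 x 88 x 8 mm, lying flat; a bystander; origin under its centre
- punch: round steel punch, 18 x 141 x 18 mm, lying along its y; a bystander; origin under its centre
Things that resemble listed ones, but are neither listed nor needed, are in the scene too. Several things have the shape of the roller; the one meant has the colours described above.

How it is judged:
By the outcome, as a careful person would: the job done as asked, in the order asked, and still so for the second after the job is handed in, while the arm keeps its last pose, push and grip.
It also fails if it takes over 51 s, if anything falls off the work surface, if the arm or the gripper's body presses on something with over 40 N, if the wrist force passes 120 N, or if a joint passes its speed limit or range.

## Robot

A 7-joint arm with a two-finger parallel gripper is mounted at the origin on a cart in front of the work surface, level with it; the furniture and walls round the work are solid. World frame = base frame: x ahead of the robot, y to its left, z up, the work surface at z = 0. Lengths are in m, angles in rad, forces in N, time in s.
With the tool pointing down it reaches from about 0.425 to 0.925 m from the base axis. Payload 6.8 kg.
Tool frame: the origin (TCP) lies on the front face of the gripper's body, between the roots of the fingers; the fingertips stand 73 mm ahead of it and the grasp point (between the pads) lies 54 mm ahead of it (env.nose_length is the distance from the TCP to the fingertips, in m); z points along the fingers, y is the line along which they close (so a half turn about z gives the same grasp; the last joint's range is limited). The gripper opens to 85 mm and grips with 20 to 120 N. Pads are 22 mm wide; open, the fingers measure 114 mm over their backs; the gripper's body (76 mm by 85 mm) begins 54 mm behind the grasp point. The pads swing forward as they close: fully open they stand 13 mm farther back than shut.
Start: joints at [-1.264, 0.477, 0.022, 1.555, -0.011, 1.109, -0.083], TCP at [0.272, 0.618, 0.304] pointing down, gripper open.
Joint ranges: [-2.96, 2.96], [-0.34, 2.1], [-1.41, 1.46], [0.24, 2.44], [-1.37, 4.51], [0.17, 1.92], [-2.96, 2.96]. Speed limits (rad/s): [2.39, 2.39, 3.14, 3.14, 3.14, 3.14, 3.14].

## Interface

Orientations are given as a unit quaternion [w, x, y, z].
In Python, from cell import env, kin, camera, calibration, job gives the robot as it stands. The module is installed in compiled form; this text tells all that it offers. Calls block until the motion is done:
- env.reach(position, orientation): joint-space move of the TCP to a pose.
- env.movel(position, velocity=0.15, rot=None, stop_force=None): straight line of the TCP; rot=None keeps the orientation; velocity is the mean speed in m/s. With stop_force (N) it stops when the force on the tool has changed by that much, and returns True; else False.
- env.goto_joints(angles): joint-space move.
- env.grip(opening, f_grip=None): finger opening in m; f_grip is the grip in N (None keeps the last); returns when the fingers have stopped.
- env.dwell(seconds).
- kin.inverse_kinematics(position, orientation): joint angles nearest the present ones, or None.
- env.get_state(): the state.
- camera(name): name is "scene" or "top" or "wrist"; returns (picture, depth): 420x560x3 uint8, blue, green, red; 420x560 float32, m along the optical axis (not along the pixel's ray), 0 where there is no reading.
- calibration(name): a dict with "fx", "fy", "cx", "cy" (pixels), "rvec" (rotation vector, rad) and "tvec" (3), from world to camera coordinates, as OpenCV has them. Camera axes: x right, y down, z forward; pixel columns grow to the right and rows downward; lengths in m; the calibration is good to about 2 mm. A picture is of the moment at which its call begins: read the wrist's pose just before it. calibration takes no time and is no camera call; for the wrist camera it gives the pose at the moment of the call.
A pose or a line that the arm cannot do raises env.PlanningError and nothing moves.
- job.job_done(): hands the job in; it is judged then, once.
The state is a dict: "time": time; "qpos": joint angles; "joint_velocities": joint speeds; "joint_torque": joint torques, N m; "tcp_pos": TCP position; "orientation": TCP orientation; "force": force on the tool from outside, world axes, zero at the start; "torque": the same for the moment, N m; "opening": finger opening in m; "gripper_force": force on a finger pad.
Only numpy, scipy, OpenCV 4.12 (cv2) and the standard library are available. Lean on these libraries where they do the work, as an engineer would, in place of code of your own. Each camera call takes 0.05 s, during which the arm holds its last target. There are 200 camera calls.

## Working session

There is one attempt and no reset: what is moved stays moved. The work goes in short steps, each a Python script; the robot and the scene stay as the last script left them, time stands still between calls to the robot, and variables do not carry over. Pictures are saved under pics/ and viewed, at most 10 in all, crops included, and the job is handed in when it is done.

```bash
mkdir -p pics; cat > h.py <<'E'
import numpy as np, cv2
from cell import env,kin,camera,calibration,job
def pts(d,c):
    v,u=np.indices(d.shape); R=cv2.Rodrigues(np.array(c["rvec"],float))[0]
    P=np.stack([(u-c["cx"])/c["fx"]*d,(v-c["cy"])/c["fy"]*d,d],-1)
    W=(P-np.array(c["tvec"],float).ravel())@R
    W[d<=0]=np.nan
    return W
def look(n):
    c=calibration(n); p,d=camera(n); return p,pts(d,c),c
E
python3 - <<'E'
from h import *
for n in("scene","top"):
    p,W,c=look(n); cv2.imwrite(f"pics/{n}0.png",p); np.savez(f"{n}0.npz",p=p,W=W)
    print(n,c, -cv2.Rodrigues(np.array(c["rvec"]))[0].T@np.array(c["tvec"]).ravel())
print(env.get_state()["time"])
E
```

```text
scene {'fx': 406.81142785466136, 'fy': 406.81142785466136, 'cx': 280.0961291344209, 'cy': 209.67579970643297, 'rvec': array([ 2.14560773, -0.66410714,  0.31998396]), 'tvec': array([-0.40420804,  0.28920932,  0.80480405])} [ 0.07752988 -0.61093264  0.71797364]
top {'fx': 470.1287995127576, 'fy': 470.1287995127576, 'cx': 282.90526840867733, 'cy': 208.5625982014753, 'rvec': array([ 2.13586116, -2.13016239,  0.17249806]), 'tvec': array([0.06293379, 0.51941858, 1.05145028])} [0.33871896 0.05939016 1.12296317]
0.1
```

View pics/scene0.png

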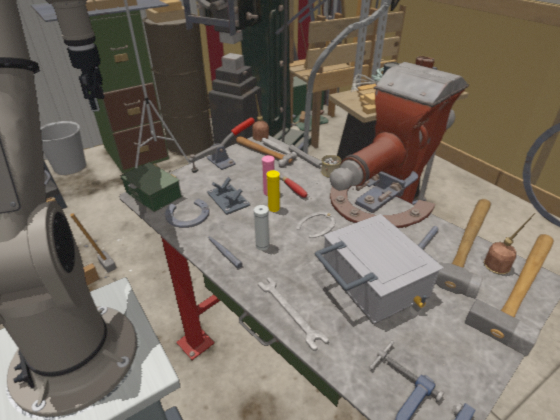

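View pics/top0.png

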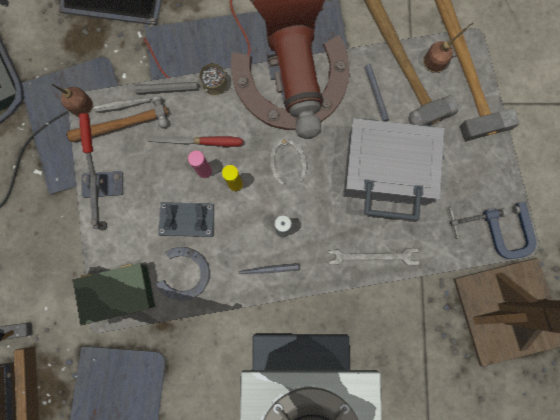

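```bash
python3 - <<'E'
from h import *
T=np.load("top0.npz");S=np.load("scene0.npz")
W=T["W"];p=T["p"]
a=cv2.resize(p[140:270,140:310],None,fx=3,fy=3); b=cv2.resize(S["p"][150:300,180:440],None,fx=2.2,fy=2.2)
h=max(a.shape[0],0); cv2.imwrite("pics/crop.png",np.vstack([np.pad(a,((0,0),(0,max(0,b.shape[1]-a.shape[1])),(0,0))),b])[:,:][:720:1]) if 0 else None
c=np.zeros((600,800,3),np.uint8); c[:260,:340]=cv2.resize(p[140:270,140:310],(340,260)); c[:260,340:660]=cv2.resize(p[110:240,330:490],(320,260)); c[260:590,:572]=cv2.resize(S["p"][150:300,180:440],(572,330)); cv2.imwrite("pics/crop.png",c)
def box(W,r,lo,hi):
    w=W[r[0]:r[1],r[2]:r[3]].reshape(-1,3); return w[(w[:,2]>lo)&(w[:,2]<hi)]
for n,q,lo,hi in[("rollertop",(205,245,265,305),.11,.13),("cradplate",(195,245,150,225),.004,.02),("cradall",(195,245,150,225),.004,.07),("saddles",(195,245,150,225),.03,.07),("lid",(110,205,335,455),.085,.12),("bar",(208,225,360,430),.08,.12),("bench",(240,250,300,340),-.05,.05)]:
    w=box(W,q,lo,hi); 
    print(n,len(w),np.nanmedian(w,0).round(4),np.nanmin(w,0).round(4),np.nanmax(w,0).round(4))
    if len(w)>10:
        r=cv2.minAreaRect((w[:,:2]*1000).astype(np.float32)); print("   ",np.round(r[0],1),np.round(r[1],1),round(r[2],2))
w=box(W,(195,245,150,225),.03,.07)
for k in np.unique((w[:,1]/.012).astype(int)):
    s=w[(w[:,1]/.012).astype(int)==k]; print(k,len(s),s.mean(0).round(3))
W=S["W"]
w=box(W,(205,250,250,275),.02,.13); print("S roller",w.min(0),w.max(0),np.median(w,0), w[w[:,2]>.115].mean(0))
E
```

```text
rollertop 223 [0.4744 0.0658 0.1201] [0.4574 0.0485 0.1102] [0.4922 0.0831 0.1253]
    [474.8  65.8] [34.9 34.5] 0.5
cradplate 1533 [0.4969 0.2972 0.0083] [0.4393 0.205  0.004 ] [0.5587 0.3846 0.0193]
    [499.1 294.8] [119.2 179.5] 0.1
cradall 1861 [0.4986 0.2975 0.0089] [0.4393 0.205  0.004 ] [0.5587 0.3846 0.0529]
    [499.1 294.8] [119.2 179.5] 0.1
saddles 258 [0.5068 0.3264 0.0427] [0.4702 0.2544 0.0301] [0.5292 0.3407 0.0529]
    [499.8 297.7] [86.6 57.2] 88.67
lid 6782 [ 0.6227 -0.1865  0.1004] [ 0.519  -0.3001  0.085 ] [ 0.7206 -0.0757  0.1112]
    [ 611.9 -186.4] [210.3 198.8] 84.18
bar 344 [ 0.4972 -0.1782  0.1062] [ 0.4861 -0.2348  0.099 ] [ 0.5111 -0.1136  0.1121]
    [ 499.  -174.2] [121.2  25.1] 89.61
bench 398 [ 0.4396 -0.0232  0.0005] [ 0.4283 -0.07   -0.0042] [0.4507 0.0235 0.0086]
    [439.5 -23.3] [93.4 22.4] 89.88
21 88 [0.499 0.259 0.041]
22 38 [0.498 0.266 0.042]
27 92 [0.502 0.331 0.041]
28 40 [0.5   0.338 0.042]
S roller [0.45718634 0.04151484 0.02032365] [0.57926634 0.17154243 0.12247142] [0.46932833 0.05010408 0.08290704] [0.47460109 0.06020804 0.11971911]
```

View pics/crop.png

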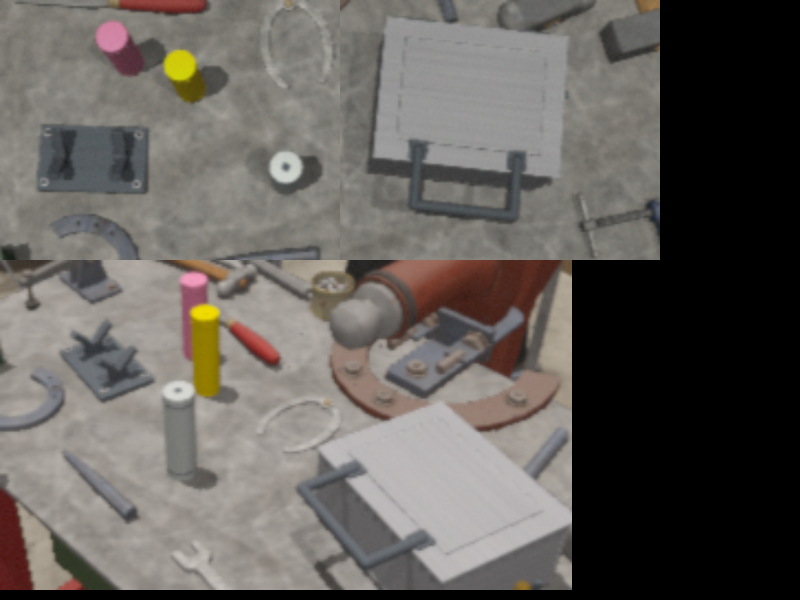

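```bash
cat >> h.py <<'E'
from scipy.spatial.transform import Rotation as Ro
def rot(z,y):
    z=np.array(z,float);z/=np.linalg.norm(z);y=np.array(y,float);y-=z*(y@z);y/=np.linalg.norm(y)
    return np.column_stack([np.cross(y,z),y,z])
def quat(R): return Ro.from_matrix(R).as_quat(scalar_first=True)
G=0.054
def ik(g,R,gr=G): return kin.inverse_kinematics(list(np.array(g)-gr*R[:,2]),list(quat(R)))
Z=np.array([0,0,1.])
def pickR(phi,s,a):   # heading, closing sign, angle from roller axis
    h=np.array([np.cos(phi),np.sin(phi),0]); return rot(np.sin(a)*h-np.cos(a)*Z, s*np.cross(Z,h))
def placeR(u,s,a):    # u: direction that roller's upper end takes
    u=np.array(u,float); return rot(-np.cos(a)*u-np.sin(a)*Z, s*np.cross(Z,-u))
E
python3 - <<'E'
from h import *
W=np.load("top0.npz")["W"]
w=W[208:225,372:425].reshape(-1,3);w=w[(w[:,2]>.095)&(w[:,2]<.115)]
f=np.polyfit(w[:,1],w[:,0],1);print("bar yaw deg",np.degrees(np.arctan(-f[0])), w.mean(0),w[:,1].min(),w[:,1].max())
w=W[110:205,335,] if 0 else W[110:190,335:455].reshape(-1,3);w=w[(w[:,2]>.088)&(w[:,2]<.11)]
print("lid",cv2.minAreaRect((w[:,:2]*1000).astype(np.float32)))
# far edge of lid
e=[]
for u in range(362,436,4):
    c=W[110:190,u];c=c[(c[:,2]>.088)&(c[:,2]<.11)]; e.append(c[c[:,0].argmax(),:2])
e=np.array(e);f=np.polyfit(e[:,1],e[:,0],1);print("back edge yaw",np.degrees(np.arctan(-f[0])),e.mean(0))
p=np.load("top0.npz")["p"];P=np.load("top0.npz")["W"][190:250,150:225]
g=p[190:250,150:225].max(2)<85
cs=max(cv2.findContours(g.astype(np.uint8),0,2)[0],key=cv2.contourArea).reshape(-1,2)
q=np.array([P[v,u] for u,v in cs]);q=q[q[:,2]<.012];print("crad",cv2.minAreaRect((q[:,:2]*1000).astype(np.float32)))
r=np.array([.4747,.066,.065])
for a in np.radians([55,60,65,70]):
  print(np.degrees(a))
  for phi in np.radians([-60,-30,0,20,40]):
    print("  pick",np.degrees(phi).round(),[None if (j:=ik(r,pickR(phi,s,a))) is None else np.round(j,2).tolist() for s in(1,-1)])
  for u in([0,1,0],[0,-1,0]):
    print("  place",u,[None if (j:=ik([.5,.2975,.051],placeR(u,s,a))) is None else np.round(j,2).tolist() for s in(1,-1)])
for d in(0,10,20,30,40):
    y=np.radians(-3);h=np.array([np.cos(y),np.sin(y),0]);d_=np.radians(d)
    print("lid",d,[None if (j:=ik([.498,-.175,.101],rot(np.cos(d_)*h-np.sin(d_)*Z,s*(np.cos(d_)*Z+np.sin(d_)*h)))) is None else np.round(j,2).tolist() for s in(1,-1)])
E
```

```text
bar yaw deg -1.8456430432216884 [ 0.49661062 -0.18708831  0.10603883] -0.2348199438757077 -0.13022217627027322
lid ((628.1030883789062, -188.0542755126953), (210.2648162841797, 166.29945373535156), 84.17774200439453)
back edge yaw -5.849043072740976 [ 0.70833456 -0.19712944]
crad ((504.0875244140625, 332.4637451171875), (30.948041915893555, 58.8301887512207), 89.38835144042969)
55.0
  pick -60.0 [[-1.27, 0.81, 0.55, 2.27, 0.9, 0.69, -1.14], [-0.68, 0.7, -0.17, 2.23, 1.19, 1.14, 1.78]]
  pick -30.0 [None, None]
  pick 0.0 [None, None]
  pick 20.0 [None, None]
  pick 40.0 [None, None]
  place [0, 1, 0] [[-1.15, 0.85, 0.44, 1.68, 0.11, 1.11, -0.84], [-0.7, 0.8, -0.21, 1.65, 0.55, 1.27, 1.93]]
  place [0, -1, 0] [[0.51, 1.02, -1.2, 2.04, 0.84, 0.46, 2.09], [-0.12, 0.63, -0.3, 2.08, -1.06, 0.46, 0.62]]
59.99999999999999
  pick -60.0 [[-1.3, 0.87, 0.55, 2.25, 0.91, 0.74, -1.19], [-0.71, 0.75, -0.18, 2.21, 1.21, 1.22, 1.72]]
  pick -30.0 [None, None]
  pick 0.0 [None, None]
  pick 20.0 [None, None]
  pick 40.0 [None, None]
  place [0, 1, 0] [[-1.12, 0.8, 0.43, 1.72, 0.08, 1.04, -0.81], [-0.
[... 406 characters left out ...]
, 0.04, 0.97, -0.77], [-0.65, 0.73, -0.22, 1.73, 0.49, 1.1, 1.99]]
  place [0, -1, 0] [[0.15, 0.7, -0.76, 2.02, 0.19, 0.38, 2.54], [-0.36, 0.57, -0.1, 2.05, -0.84, 0.46, 0.31]]
70.0
  pick -60.0 [[-1.36, 1.0, 0.56, 2.22, 0.9, 0.83, -1.27], [-0.74, 0.86, -0.19, 2.18, 1.22, 1.4, 1.62]]
  pick -30.0 [None, None]
  pick 0.0 [None, None]
  pick 20.0 [None, None]
  pick 40.0 [None, None]
  place [0, 1, 0] [[-1.06, 0.72, 0.39, 1.8, 0.0, 0.9, -0.73], [-0.61, 0.69, -0.22, 1.77, 0.45, 1.01, 2.03]]
  place [0, -1, 0] [[0.01, 0.65, -0.63, 2.0, 0.13, 0.42, 2.54], [-0.5, 0.56, 0.02, 2.04, -0.73, 0.48, 0.16]]
lid 0 [None, None]
lid 10 [None, None]
lid 20 [None, None]
lid 30 [None, None]
lid 40 [None, None]
```

```bash
cat >> h.py <<'E'
YT=np.radians(-5.8); HT=np.array([np.cos(YT),np.sin(YT),0]); HINGE=np.array([.7107,-.1964,.095])
def bar(th): # 212 mm out, 6 mm up
    return HINGE-HT*(.212*np.cos(th)-.006*np.sin(th))+Z*(.212*np.sin(th)+.006*np.cos(th))
def lidR(d,s): return rot(np.cos(d)*HT-np.sin(d)*Z,s*(np.cos(d)*Z+np.sin(d)*HT))
E
python3 - <<'E'
from h import *
r=np.array([.4747,.066,.065]);f=lambda j:None if j is None else np.round(j,2).tolist()
for phi in(-80,-70,-60,-50):
    R=pickR(np.radians(phi),1,np.radians(60)); print(phi,f(ik(r,R)),f(ik(r-.1*R[:,2],R)),f(ik(r+[0,0,.12],R)))
u=[.025,1,0];R=placeR(u,1,np.radians(60));print(f(ik([.5,.2975,.051],R)),f(ik([.5,.2975,.15],R)))
for th in(0,30,60):
  for d in(45,55,65,75,90,100,115): print(th,d,[f(ik(bar(np.radians(th)),lidR(np.radians(d),s))) for s in(1,-1)])
E
```

```text
-80 [-1.21, 0.92, 0.58, 2.05, 0.52, 0.94, -0.97] [-1.29, 0.83, 0.53, 1.95, 0.46, 1.17, -0.94] [-1.25, 0.67, 0.63, 2.06, 0.59, 1.14, -0.88]
-70 [-1.26, 0.89, 0.57, 2.15, 0.69, 0.83, -1.05] [-1.37, 0.78, 0.53, 2.08, 0.58, 1.05, -0.99] [-1.33, 0.64, 0.66, 2.16, 0.71, 1.02, -0.89]
-60 [-1.3, 0.87, 0.55, 2.25, 0.91, 0.74, -1.19] [-1.45, 0.74, 0.53, 2.21, 0.73, 0.94, -1.06] [-1.33, 0.56, 0.59, 2.26, 0.9, 0.96, -0.99]
-50 [-1.34, 0.86, 0.55, 2.35, 1.19, 0.66, -1.4] [-1.47, 0.69, 0.47, 2.34, 0.94, 0.88, -1.21] [-1.32, 0.5, 0.53, 2.36, 1.11, 0.92, -1.09]
[-1.12, 0.81, 0.43, 1.72, 0.07, 1.05, -0.82] [-1.14, 0.67, 0.46, 1.69, 0.1, 1.21, -0.79]
0 45 [None, None]
0 55 [[1.11, 0.53, -0.96, 2.38, 2.16, 0.34, -1.84], [0.77, 0.4, -0.55, 2.4, 2.75, 0.22, 0.63]]
0 65 [[0.95, 0.45, -0.8, 2.28, 1.22, 0.26, -0.99], [0.79, 0.4, -0.62, 2.29, 1.09, 0.18, 2.26]]
0 75 [[0.0, 0.37, 0.28, 2.22, -0.44, 0.34, 0.55], [0.62, 0.39, -0.45, 2.18, 0.38, 0.37, 2.92]]
0 90 [[-0.5, 0.67, 0.98, 2.07, -0.77, 0.83, 0.85], [-0.62, 0.9, 1.27, 2.08, -1.04, 1.04, -2.05]]
0 100 [[-0.34, 0.64, 0.76, 1.94, -0.48, 0.94, 0.57], [-0.59
[... 825 characters left out ...]
.35]]
60 45 [[1.27, 0.35, -1.18, 2.13, 1.27, 0.22, -1.02], [1.27, 0.35, -1.18, 2.13, 1.27, 0.22, 2.13]]
60 55 [[-0.25, 0.17, 0.55, 2.09, -0.55, 0.35, 0.63], [-0.8, 0.39, 1.31, 2.11, -1.15, 0.58, -1.97]]
60 65 [[-0.24, 0.22, 0.54, 1.97, -0.33, 0.58, 0.41], [-0.75, 0.47, 1.3, 1.99, -0.9, 0.77, -2.22]]
60 75 [[-0.45, 0.35, 0.84, 1.85, -0.43, 0.84, 0.48], [-0.69, 0.56, 1.29, 1.86, -0.79, 0.98, -2.34]]
60 90 [[-0.4, 0.51, 0.87, 1.65, -0.42, 1.18, 0.47], [-0.58, 0.72, 1.27, 1.66, -0.71, 1.31, -2.41]]
60 100 [[-0.3, 0.58, 0.76, 1.52, -0.34, 1.37, 0.41], [-0.51, 0.83, 1.27, 1.53, -0.68, 1.51, -2.43]]
60 115 [[-0.24, 0.74, 0.76, 1.33, -0.33, 1.67, 0.42], [-0.41, 0.97, 1.26, 1.34, -0.64, 1.79, -2.43]]
```

```bash
python3 - <<'E'
from h import *
env.grip(0.065,60)
r=np.array([.4747,.066,.065]);R=pickR(np.radians(-70),1,np.radians(60));q=list(quat(R));t=r-G*R[:,2]
env.reach(list(t-.13*R[:,2]+[0,0,.03]),q)
env.movel(list(t-.075*R[:,2]),.2)
s=env.get_state();print(s["time"],s["tcp_pos"])
p,W,c=look("wrist");cv2.imwrite("pics/w1.png",p)
w=W.reshape(-1,3);m=(w[:,2]>.02)&(w[:,2]<.118)&(np.hypot(w[:,0]-r[0],w[:,1]-r[1])<.03);x=w[m];print(len(x),x.min(0),x.max(0))
# circle fit
A=np.c_[2*x[:,:2],np.ones(len(x))];k=np.linalg.lstsq(A,(x[:,:2]**2).sum(1),rcond=None)[0];print(k[:2],np.sqrt(k[2]+k[0]**2+k[1]**2))
E
```

```text
2.725 [0.43667152 0.17161787 0.12973186]
8787 [0.45664628 0.05751907 0.02003116] [0.4910386  0.08443853 0.11798141]
[0.47482334 0.06477184] 0.01743050656072874
```

View pics/w1.png

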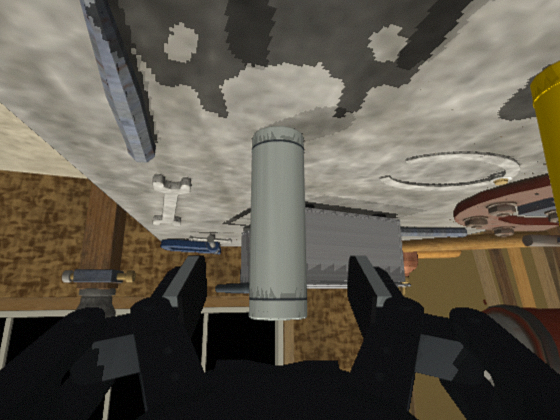

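```bash
python3 - <<'E'
from h import *
c=calibration("wrist");C=-cv2.Rodrigues(np.array(c["rvec"]))[0].T@np.array(c["tvec"]).ravel()
s=env.get_state();R=Ro.from_quat(s["orientation"],scalar_first=True).as_matrix()
print(C,R.T@(C-s["tcp_pos"]))
r=np.array([.4748,.0652,.067]);t=r-G*R[:,2]
print(env.movel(list(t),.12,stop_force=10))
env.grip(.03,80);s=env.get_state();print(s["time"],s["opening"],s["gripper_force"],s["force"],s["tcp_pos"],t)
print(env.movel(list(np.array(s["tcp_pos"])+[0,0,.14]),.2))
p,W,c=look("wrist");cv2.imwrite("pics/w2.png",p);p,W,c=look("scene");cv2.imwrite("pics/s2.png",p)
print(env.get_state()["time"],env.get_state()["opening"])
E
```

```text
[0.40242381 0.26256379 0.10545538] [ 0.06959933 -0.00131802 -0.0713803 ]
False
3.9333 0.03398102414420319 78.77111792564392 [-0.76286206  3.68580786  5.94529994] [0.45908677 0.10995362 0.09433531] [0.45874831 0.10909468 0.0940481 ]
False
4.8833 0.03394269851148521
```

View pics/s2.png

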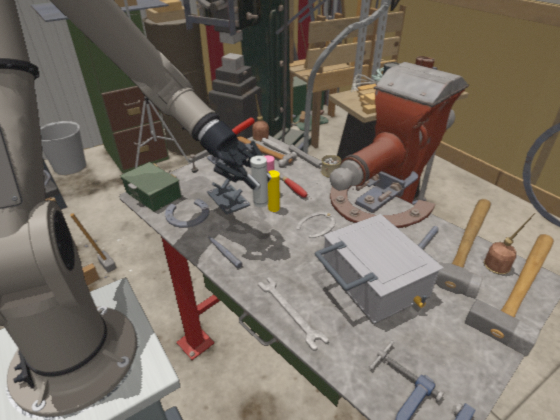

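```bash
cat > m.py <<'E'
from h import *
def roller():
    s=env.get_state();R=Ro.from_quat(s["orientation"],scalar_first=True).as_matrix()
    p,W,c=look("wrist"); L=(W-s["tcp_pos"])@R   # tool frame
    e=np.array([-np.sin(np.radians(60)),0,-.5])*-1  # guess of lower-end dir in tool frame: see print
    return s,R,p,L
E
python3 - <<'E'
from m import *
u=[.025,1,0];R=placeR(u,1,np.radians(60));g=np.array([.5,.3045,.16])
env.reach(list(g-G*R[:,2]),list(quat(R)))
s,R,p,L=roller();cv2.imwrite("pics/w3.png",p)
m=(abs(L[...,1])<.022)&(L[...,2]>.03)&(L[...,2]<.13)&(np.abs(L[...,0])<.09)
print(s["time"],s["opening"],m.sum())
x=L[m]@R.T+s["tcp_pos"];np.save("x3.npy",x)
print(np.percentile(x,[0,1,50,99,100],axis=0).round(4))
for lo in np.arange(.2,.38,.015):
    k=x[(x[:,1]>=lo)&(x[:,1]<lo+.015)]
    if len(k)>20: print(lo.round(3),len(k),k[:,0].min().round(4),k[:,0].max().round(4),np.percentile(k[:,2],[2,50,98]).round(4))
E
```

```text
5.85 0.03376156605094976 20007
[[0.4776 0.2868 0.1032]
 [0.4793 0.2958 0.1091]
 [0.4989 0.3192 0.1558]
 [0.5197 0.3468 0.1866]
 [0.5219 0.3492 0.1889]]
0.29 2157 0.4785 0.5211 [0.1655 0.1819 0.1878]
0.305 8282 0.4776 0.5218 [0.1441 0.1675 0.1833]
0.32 5975 0.4779 0.5219 [0.1173 0.1424 0.1725]
0.335 3587 0.4821 0.5169 [0.1078 0.1192 0.1326]
```

View pics/w3.png

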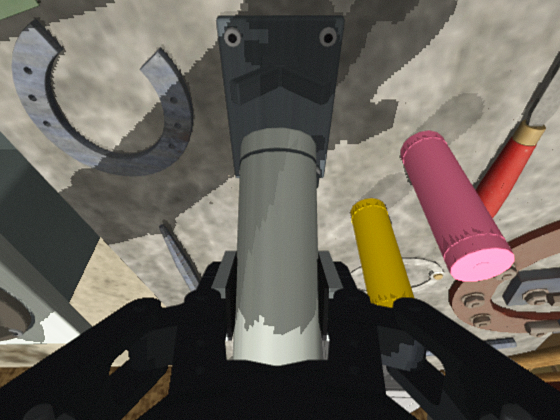

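```bash
python3 - <<'E'
from m import *
s=env.get_state()
env.movel(list(np.array(s["tcp_pos"])+[0,0,.06]),.2)
u=[-.025,-1,0];R=placeR(u,-1,np.radians(60));g=np.array([.5,.2905,.15])
env.reach(list(g-G*R[:,2]),list(quat(R)))
s=env.get_state();p,W,c=look("wrist");cv2.imwrite("pics/w4.png",p)
print(s["time"],s["opening"],s["force"])
x=W.reshape(-1,3)
b=x[(x[:,2]>.12)&(x[:,2]<.18)&(abs(x[:,0]-.5)<.025)&(abs(x[:,1]-.3)<.1)]
print("held",len(b),b.min(0),b.max(0))
for lo in np.arange(.26,.38,.015):
    k=b[(b[:,1]>=lo)&(b[:,1]<lo+.015)]
    if len(k)>50: print(lo.round(3),len(k),k[:,0].min().round(4),k[:,0].max().round(4),k[:,2].max().round(4))
a=x[(x[:,2]>.005)&(x[:,2]<.013)&(abs(x[:,0]-.5)<.05)&(abs(x[:,1]-.3)<.085)]
for lo in np.arange(.23,.38,.015):
    k=a[(a[:,1]>=lo)&(a[:,1]<lo+.015)]
    if len(k)>50: print("plate",lo.round(3),len(k),k[:,0].min().round(4),k[:,0].max().round(4))
print(a[:,1].min(),a[:,1].max())
# plate from top camera
T=np.load("top0.npz");Wt=T["W"];pt=T["p"].max(2)
w=Wt[195:245,150:225].reshape(-1,3);d=pt[195:245,150:225].ravel()
k=w[(w[:,2]>.0055)&(w[:,2]<.011)&(d<95)&(abs(w[:,0]-.5)<.055)&(abs(w[:,1]-.2975)<.08)];print(np.percentile(k,[1,50,99],axis=0))
E
```

```text
7.375 0.03415451457452626 [ 0.43090926  0.11002195 -3.33504164]
held 21419 [0.4750007  0.26295842 0.14220737] [0.52498738 0.3587845  0.17999869]
0.26 2666 0.4779 0.5166 0.1685
0.275 4593 0.4751 0.5245 0.18
0.29 4644 0.475 0.525 0.18
0.305 3071 0.475 0.5216 0.1668
0.32 2707 0.4808 0.5167 0.1669
0.335 2500 0.4813 0.5169 0.1667
0.35 1238 0.4817 0.5174 0.1672
plate 0.23 107 0.4586 0.5374
plate 0.245 83 0.4585 0.5387
plate 0.32 120 0.4612 0.54
plate 0.335 161 0.4608 0.5409
plate 0.35 107 0.4618 0.5406
0.2354430221910192 0.3623020273613206
[[0.45864092 0.23287956 0.00563084]
 [0.49936466 0.29534399 0.0081455 ]
 [0.53796909 0.3569779  0.0108748 ]]
```

View pics/w4.png

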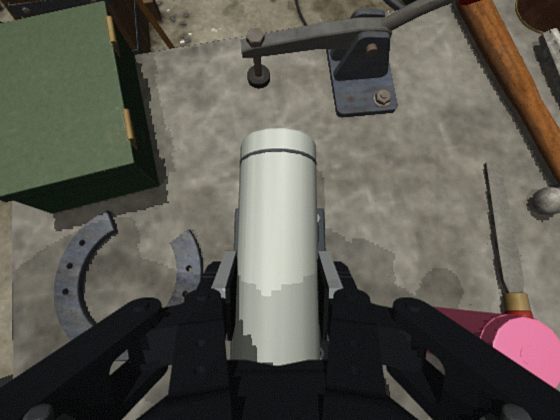

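```bash
python3 - <<'E'
from m import *
s=env.get_state();t=np.array(s["tcp_pos"])+[.0008,-.001,0]
env.movel(list(t-[0,0,.085]),.15)
h=env.movel(list(t-[0,0,.103]),.03,stop_force=8)
s=env.get_state();print(h,s["time"],s["tcp_pos"],t[2]-s["tcp_pos"][2],s["force"])
env.grip(.05)
s=env.get_state();print(s["time"],s["opening"],s["force"])
R=Ro.from_quat(s["orientation"],scalar_first=True).as_matrix()
env.grip(.07)
env.movel(list(np.array(s["tcp_pos"])-.1*R[:,2]),.2)
p,W,c=look("wrist");cv2.imwrite("pics/w5.png",p);print(env.get_state()["time"])
x=W.reshape(-1,3);b=x[(x[:,2]>.04)&(x[:,2]<.08)&(abs(x[:,0]-.5)<.035)&(abs(x[:,1]-.3)<.08)]
for lo in np.arange(.23,.38,.015):
    k=b[(b[:,1]>=lo)&(b[:,1]<lo+.015)]
    if len(k)>50: print(lo.round(3),len(k),k[:,0].min().round(4),k[:,0].max().round(4),k[:,2].max().round(4))
b=b[b[:,2]>.06];print(b.min(0),b.max(0))
E
```

```text
True 8.5917 [0.50019733 0.26406137 0.09988786] 0.0963053950404367 [ 0.44286075 -0.39200064  3.11886277]
8.8917 0.04986697545429974 [-0.1237297  -0.18403091  0.30876817]
9.925
0.23 561 0.4806 0.5161 0.0711
0.245 1494 0.4695 0.5283 0.0709
0.26 1492 0.4693 0.5286 0.071
0.275 1097 0.4815 0.517 0.0715
0.29 1031 0.4816 0.5172 0.0708
0.305 999 0.4825 0.5179 0.0714
0.32 1357 0.4706 0.5299 0.0709
0.335 1054 0.4714 0.5301 0.0705
0.35 450 0.4837 0.5187 0.0704
[0.48245036 0.23818642 0.06000065] [0.51656458 0.35821385 0.07149294]
```

View pics/w5.png

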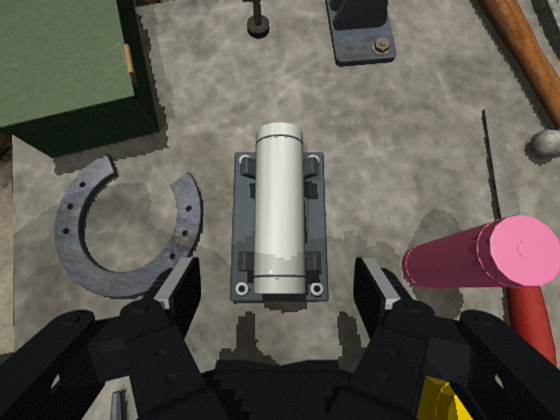

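```bash
python3 - <<'E'
from m import *
s=env.get_state()
env.movel(list(np.array(s["tcp_pos"])+[-.0,-.03,.12]),.25)
env.grip(.04,40)
R=lidR(np.radians(78),1);B=bar(0);t=B-G*R[:,2]
env.reach(list(t-.12*R[:,2]+[0,0,.04]),list(quat(R)))
s=env.get_state();p,W,c=look("wrist");cv2.imwrite("pics/w6.png",p)
print(s["time"],s["qpos"],s["tcp_pos"])
x=W.reshape(-1,3);b=x[(x[:,2]>.09)&(x[:,2]<.12)&(abs(x[:,0]-B[0])<.025)&(abs(x[:,1]-B[1])<.045)]
print(len(b),B)
ax=np.array([-np.sin(YT),np.cos(YT),0])
l=(b-B)@HT;m=(b-B)@ax;print("radial",l.min(),l.max(),np.median(l),"z",np.percentile(b[:,2],[1,50,99]))
for lo in np.arange(-.04,.04,.02):
    k=(m>=lo)&(m<lo+.02);print(lo,k.sum(),l[k].min() if k.any() else 0,l[k].max() if k.any() else 0)
E
```

```text
12.4 [-0.33873435  0.07969007  0.62270219  2.11142881 -0.12134114  0.76269991
  0.25722707] [ 0.46422038 -0.17030886  0.31110256]
1359 [ 0.49978529 -0.17497606  0.101     ]
radial -0.009268723863530138 0.003105189709650794 -0.0038448552955140866 z [0.10251867 0.10731595 0.1095023 ]
-0.04 272 -0.009200409707138322 0.0017923399276850674
-0.02 289 -0.009038621082521226 0.003105189709650794
0.0 313 -0.008756710617510823 0.0030156341851192967
0.019999999999999997 329 -0.008507119435447689 0.003010172942386624
```

View pics/w6.png

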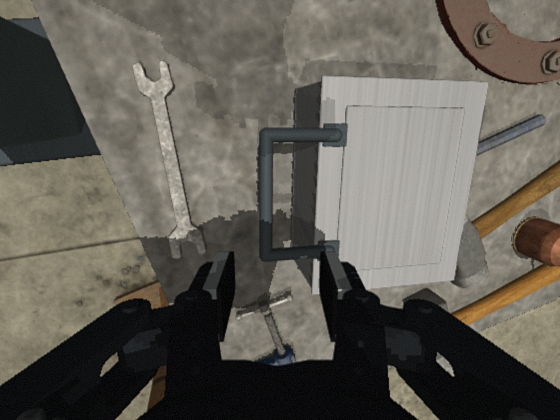

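```bash
sed -i 's/^HINGE.*//; s/HINGE=np.array(\[.7107,-.1964,.095\])/HINGE=np.array([.7107,-.1964,.095])-.003*HT/' h.py; python3 - <<'E'
from m import *
R=lidR(np.radians(78),1);t=bar(0)-G*R[:,2]
env.movel(list(t-.06*R[:,2]),.2)
print(env.movel(list(t),.1,stop_force=10))
env.grip(.005,40);s=env.get_state();print(s["time"],s["opening"],s["gripper_force"],s["force"],np.array(s["tcp_pos"])-t)
f0=np.array(s["force"])
if .009<s["opening"]<.016:
    for th in range(5,61,5):
        R=lidR(np.radians(78+th*.2),1)
        h=env.movel(list(bar(np.radians(th))-G*R[:,2]),.06,rot=list(quat(R)),stop_force=40)
        s=env.get_state();print(th,h,round(s["time"],2),s["opening"].__round__(4),np.round(s["force"],1))
        if h or np.linalg.norm(s["force"])>45: break
E
```

```text
False
14.2083 0.010362407394622635 39.177172780036926 [ 1.61893493 -0.00978226  4.45690539] [ 0.00126821 -0.00020867  0.00102966]
5 False 14.68 0.0105 [ 7.2 -1.  -4.5]
10 False 15.14 0.0103 [ 7.6 -1.4 -4.3]
15 False 15.61 0.0106 [ 7.5 -1.7 -4.5]
20 False 16.07 0.0106 [ 6.3 -1.7 -5.6]
25 False 16.54 0.0105 [ 6.7 -2.6 -6.1]
30 False 17.01 0.0102 [ 2.4 -3.7 -2.8]
35 False 17.48 0.0104 [-4.4 -3.2 -0.3]
40 False 17.94 0.0107 [-8.2 -3.2  4.5]
45 False 18.41 0.0106 [-11.7  -0.8   8.3]
50 False 18.88 0.0108 [-14.5  -0.1  13.9]
55 False 19.35 0.0103 [-12.4  -0.6  14.9]
60 False 19.82 0.0103 [-7.5 -1.3 11.2]
```

```bash
cat > lid.py <<'E'
from m import *
ax=np.array([-np.sin(YT),np.cos(YT),0])
def lidang():
    for n in("top","scene"):
        p,W,c=look(n);cv2.imwrite(f"pics/{n}_l.png",p)
        D=W-HINGE;l=-(D@HT);a=D@ax;z=D[...,2]
        ang=np.degrees(np.arctan2(z,l));rr=np.hypot(l,z)
        m=(abs(a)<.1)&(rr>.04)&(rr<.16)&(ang>45)&(ang<75)
        k=m.sum()
        if k<50: print(n,k);continue
        X=np.c_[l[m],z[m]];
        for _ in range(3):
            mu=X.mean(0);v=np.linalg.svd(X-mu,full_matrices=False)[2];e=(X-mu)@v[1];X=X[abs(e)<max(.003,1.5*e.std())]
        print(n,k,len(X),"plane angle",np.degrees(np.arctan(v[0][1]/v[0][0])),"median polar",np.median(ang[m]))
    s=env.get_state();R=Ro.from_quat(s["orientation"],scalar_first=True).as_matrix()
    d=np.array(s["tcp_pos"])+G*R[:,2]-HINGE;print(s["time"],"tool angle",np.degrees(np.arctan2(d[2],-d@HT)-np.arctan2(.006,.212)),np.hypot(d[2],d@HT),s["force"])
E
python3 -c "
from lid import *
lidang()
x=look('top')[1].reshape(-1,3);b=x[(x[:,2]>.04)&(x[:,2]<.08)&(abs(x[:,0]-.5)<.02)&(abs(x[:,1]-.3)<.08)];b=b[b[:,2]>.06];print(b.min(0),b.max(0))"
```

```text
top 589 585 plane angle 59.1164502632543 median polar 63.077108302837324
scene 1176 1168 plane angle 59.48292453356526 median polar 60.397596740551705
19.925 tool angle 60.31238032850983 0.21398311500823003 [-8.01645244 -1.62605377 11.65402058]
[0.48227612 0.23943701 0.06004788] [0.51473682 0.35889035 0.07321139]
```

View pics/scene_l.png

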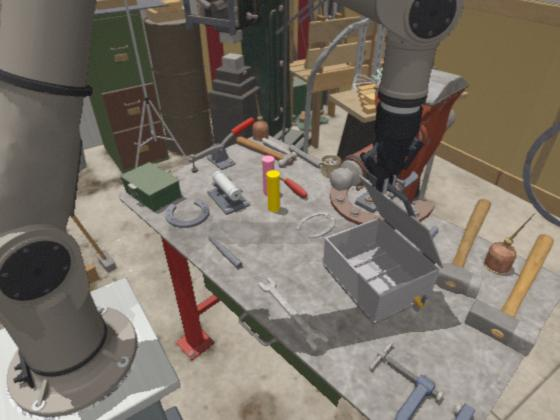

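```bash
python3 -c "
from lid import *
env.dwell(.7);lidang();print(job.job_done())"
```

```text
top 590 583 plane angle 59.05805873410129 median polar 63.00802790456013
scene 1168 1162 plane angle 59.458968145836636 median polar 60.36232923135655
20.775 tool angle 60.2964755158448 0.21397645915682603 [-8.19752715 -2.33812604 11.43078704]
the job is handed in; nothing more can be done
None
```

I handed the job in at 20.8 s: the roller lies released, seated and centred in both saddles, and the gripper is holding the lid steady at about 60° (camera fits 59.1–59.5°, arm pose 60.3°).

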